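# Scrub the clamped tumbler, then hold its clamp open

## Task

Take the brush from its white holder and scrub inside the green tumbler clamped in the washing stand: down to the bottom, up to about mid-height and down to the bottom again; then stand the brush back in its holder and let go. Then pull the stand's red spring-return clamp handle out until its red index arm lines up with the yellow marker, so that the tumbler can be lifted out, and finish while holding it there with the gripper: it springs back if released. The tumbler must stay standing in its place on the stand, and the other things on the worktop are left alone.

Things in the scene. Friction and masses are not known exactly. Their poses are not given: they have to be found in the camera images.
- stand: Grey washing stand fixed to the worktop: base plate 270 x 150 mm, 12 mm thick. Origin at the worktop under the middle of the tumbler's seat; x points from the clamp handle to the tumbler, plate from x = -210 to +60 mm. Behind the seat two steel posts, tops at 72 mm. The clamp is pulled along the stand's -x. Within 80 mm of the handle nothing else is higher than 44 mm.
- tumbler: Loose green plastic tumbler, straight round wall, 74 mm outside and 66 mm inside diameter, 105 mm tall, inner floor 6 mm above its underside, about 0.2 kg. Origin at the centre of its underside, z up. It stands on the stand's 12 mm base plate and is squeezed between the two rear posts and the clamp's jaw with about 5 N.
- clamp: Spring clamp: red handle bar, steel rod, black jaw. Axes as the stand's; slides along x only, up to 50 mm out (-x); rests about 4 mm out, against the tumbler. The spring pulls it back: about 5 N at rest, rising 150 N/m to 12 N. Origin in the middle of the bar, 52 mm above the worktop. The bar is 16 mm thick along x and 54 mm along y.
- handle_top (a point): Middle of the red handle bar's top, 88 mm above the worktop, straight above the clamp's origin. Pinch the bar here from above across its 16 mm thickness (fingers closing along the stand's x); the bar is free on both sides down to 44 mm above the worktop.
- index (a point): Tip of the clamp's red index arm (8 mm square), 30 mm above the worktop; moves with the clamp: always 22 mm along x and 47 mm along y from the handle's origin, in the stand's axes. It points at the marker's track along the stand's +y edge.
- mark (a point): Yellow marker block 8 x 20 x 20 mm on a steel track beside the index arm; this point lies 28 mm above the worktop on its face towards the clamp. It stands 15 to 31 mm to the -x side of the resting index, different each time, and stays put. Axes as the stand's. The index lines up when both have the same position along the stand's x.
- brush: Loose bottle brush, 195 mm long, round, about 0.08 kg, standing upright in its holder. Origin at the centre of its flat lower end, z to its top. Striped blue and white rigid bristle head (31 mm diameter) from 0 to 75 mm, steel shaft (10 mm) to 110 mm, wooden handle (20 mm diameter) from 110 to 195 mm: pinch it from above, for instance at 160 mm.
- holder: White ceramic brush holder fixed to the worktop: round, 65 mm tall, 54 mm outside and 44 mm inside diameter at the rim, its inner floor 8 mm above the worktop. Origin at the centre of its underside.
- soap: Loose yellow soap bottle, 60 mm diameter, 150 mm tall; origin at the centre of its underside. Leave alone.
- mug: Loose black mug, 80 mm diameter, 90 mm tall; origin at the centre of its underside. Leave alone.
- jar: Loose amber jar, 70 mm diameter, 100 mm tall; origin at the centre of its underside. Leave alone.
- bowl: Loose white bowl, 140 mm diameter, 50 mm tall; origin at the centre of its underside. Leave alone.
- mill: Loose dark wooden pepper mill, 52 mm diameter, 125 mm tall; origin at the centre of its underside. Leave alone.
- plate: Loose white plate, 200 mm diameter, 20 mm tall; origin at the centre of its underside. Leave alone.

How it is judged:
By the outcome, as a careful person would: the job done as asked, in the order asked, and still so for the second after the job is handed in, while the arm keeps its last pose, push and grip.
It also fails if it takes over 61 s, if anything falls off the work surface, if the arm or the gripper's body presses on something with over 40 N, if the wrist force passes 120 N, or if a joint passes its speed limit or range.

## Robot

A 7-joint arm with a two-finger parallel gripper is mounted at the origin on the work surface. World frame = base frame: x ahead of the robot, y to its left, z up, the work surface at z = 0. Lengths are in mm, angles in rad, forces in N, time in s.
With the tool pointing down it reaches from about 400 to 850 mm from the base axis. Payload 10.4 kg.
Tool frame: the origin (TCP) lies at the very end of the fingers, on their centre line; the grasp point (between the pads) lies 19 mm behind it; z points along the fingers, y is the line along which they close (so a half turn about z gives the same grasp; the last joint's range is limited). The gripper opens to 85 mm and grips with 20 to 120 N. Pads are 22 mm wide; open, the fingers measure 114 mm over their backs; the gripper's body (76 mm by 85 mm) begins 54 mm behind the grasp point. The pads swing forward as they close: fully open they stand 13 mm farther back than shut.
Start: joints at [-1.362, 0.332, -0.065, 1.46, 0.022, 1.35, -0.088], TCP at [143.566, 608.309, 231.338] pointing down, gripper open.
Joint ranges: [-2.6, 2.6], [-0.5, 2.12], [-1.47, 1.34], [0.16, 2.42], [-1.27, 4.41], [0.06, 2.06], [-2.6, 2.6]. Speed limits (rad/s): [2.22, 2.22, 2.79, 2.79, 3.14, 3.14, 3.14].

## Interface

Orientations are given as a rotation vector (axis times angle).
In Python, from cell import readout, cams, bot gives the robot as it stands.
- The arm moves only by the tool step_arm, never from a script. Its argument "moves" is text: rows parted by semicolons, each of 5 numbers parted by spaces: the opening, from 0 (shut) to 1 (fully open), then the shift along the world's x, y, z in mm, then the turn about the world's z in degrees. In form: hand tx ty tz spin; .... A call has exactly 8 rows; each row is the pose to reach, as a shift and turn from the pose commanded when the call began; what a row does not reach only later rows make up. A row lasts 1/10 s, in which the tool goes at most 50 mm and 8.59 degrees, less where a joint would pass 70% of its speed; a pose out of reach is approached as far as the arm can. A call with a gripper value outside its range is refused whole. The fingers move at their own pace and stop on an object; the grip force is fixed at half the most. Time passes only in rows, so rows that repeat a pose let the fingers close, or fill a call up. It gives the time, the measured TCP pose, the force, the opening and the grip force at its end, in the units of the state.
- readout.observe(): the state, without advancing time (a new reading comes with each control period).
- cams.grab_frame(name): name is "side" or "top" or "wrist"; returns a dict with "color" (480x640x3 uint8, blue, green, red), "z_map" (480x640 float32, mm along the optical axis (not along the pixel's ray), 0 where there is no reading), "mtx" (3x3 intrinsics, pixels), "k1" (the pictures are not rectified: a ray, as slopes to the right and down, at radius r is drawn at 1 + k1 r^2 times it, then the intrinsics apply), "rvec" (rotation vector, rad) and "tvec" (3), from world to camera coordinates, as OpenCV has them. Camera axes: x right, y down, z forward; pixel columns grow to the right and rows downward; lengths in mm; the calibration is good to about 2 mm. A picture is of the moment at which its call begins.
- bot.sign_off(): hands the job in; it is judged then, once.
The state is a dict: "clock": time; "qpos": joint angles; "dq": joint speeds; "tau": joint torques, N m; "ee_pos": TCP position; "orientation": TCP orientation; "force": force on the tool from outside, world axes, zero at the start; "moment": the same for the moment, N m; "gripper_width": finger opening in mm; "grasp_force": force on a finger pad.
Only numpy, scipy, OpenCV 4.12 (cv2) and the standard library are available. Lean on these libraries where they do the work, as an engineer would, in place of code of your own. Each camera call takes 0.05 s, during which the arm holds its last target. There are 200 camera calls.

## Working session

There is one attempt and no reset: what is moved stays moved. The work goes in short steps, Python scripts to look and compute and a tool call to move; the robot and the scene stay as the last step left them, time stands still between calls to the robot, and variables do not carry over. Pictures are saved under pics/ and viewed, at most 10 in all, crops included, and the job is handed in when it is done.

Besides the shell and the picture viewer there is one more tool, called after "Request:" as name(argument=value, ...) on one line, values as JSON. step_arm: Moves the arm, as the interface text tells. Its arguments: {"type":"object","properties":{"moves":{"type":"string"}},"required":["moves"]}

```bash
ls; mkdir -p pics
cat > h.py <<'E'
import numpy as np, cv2
from cell import readout, cams, bot
def grab(n):
    f=cams.grab_frame(n); f['R']=cv2.Rodrigues(np.array(f['rvec'],float))[0]; f['t']=np.array(f['tvec'],float).ravel(); f['K']=np.array(f['mtx'],float); return f
def dirs(f,uv):
    uv=np.atleast_2d(np.array(uv,float)).reshape(-1,1,2)
    return cv2.undistortPoints(uv,f['K'],np.array([f['k1'],0,0,0,0.])).reshape(-1,2)
def plane(f,uv,z):
    d=dirs(f,uv); d=np.c_[d,np.ones(len(d))]@f['R']; c=-f['R'].T@f['t']
    return c+d*((z-c[2])/d[:,2])[:,None]
def cloud(f,mask=None):
    z=f['z_map']; m=(z>0) if mask is None else (z>0)&(mask>0)
    v,u=np.nonzero(m); d=dirs(f,np.c_[u,v]); zz=z[v,u]
    P=np.c_[d*zz[:,None],zz]
    return (P-f['t'])@f['R'], np.c_[u,v]
E
python3 - <<'E'
from h import *
for n in ('side','top'):
    f=grab(n); cv2.imwrite(f'pics/{n}0.png',f['color']); np.save(f'{n}0.npy',f,allow_pickle=True)
    print(n,-f['R'].T@f['t'],f['k1'],(f['z_map']>0).mean())
s=readout.observe(); print(s['clock'],s['ee_pos'],s['orientation'],s['gripper_width'],s['force'])
E
```

```text
pics
side [ 419.07997146 -732.11286157 1028.74492778] -0.10494956148924556 0.9961588541666667
top [ 412.22531016   71.04886219 1753.348651  ] -0.10048229790627718 0.996162109375
0.1 [143.50973859 607.97363592 230.6048232 ] [-3.63242246e-01 -3.12045033e+00  1.95035775e-03] 85.45136036127136 [-0.46064949 -1.44941253 -0.69360469]
```

View pics/top0.png

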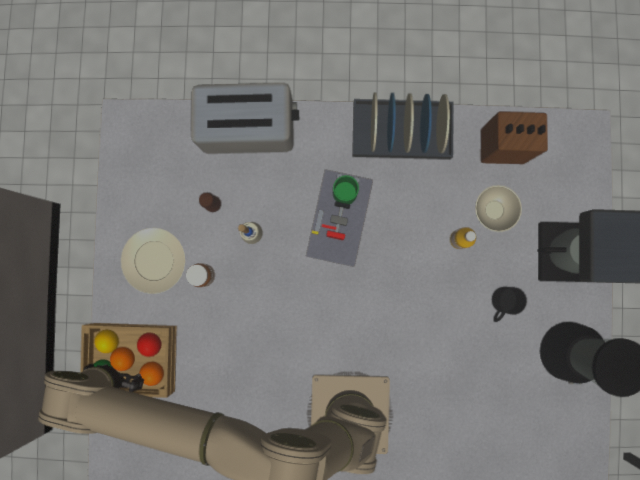

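View pics/side0.png

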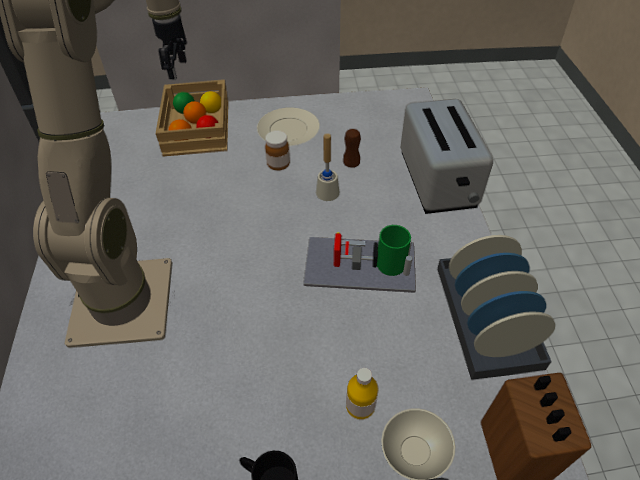

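The top view shows the tumbler at (345,190), red handle at (335,236), yellow marker at (316,232), brush and holder at (250,232), jar at (198,275), mill at (209,201). The side view shows the brush at (327,150), the tumbler at (394,250) and the handle at (338,250).

```bash
cat >> h.py <<'E'
def hsv(f): return cv2.cvtColor(f['color'],cv2.COLOR_BGR2HSV)
def mask(f,lo,hi,box=None):
    m=cv2.inRange(hsv(f),np.array(lo),np.array(hi))
    if box:
        k=np.zeros_like(m); x0,y0,x1,y1=box; k[y0:y1,x0:x1]=255; m&=k
    return m
E
python3 - <<'E'
from h import *
T=np.load('top0.npy',allow_pickle=True).item(); S=np.load('side0.npy',allow_pickle=True).item()
def st(name,f,m,zlo,zhi):
    P,uv=cloud(f,m); k=(P[:,2]>zlo)&(P[:,2]<zhi); Q=P[k]
    if len(Q)<1: print(name,'none',len(P)); return
    r=cv2.minAreaRect(Q[:,:2].astype(np.float32))
    print(name,len(Q),'mean',Q.mean(0).round(1),'min',Q.min(0).round(0),'max',Q.max(0).round(0),'rect',np.round(r[0],1),np.round(r[1],1),round(r[2],1))
box={'T':(290,160,380,275),'S':(300,220,425,300)}
for n,f in (('T',T),('S',S)):
    b=box[n]
    g=mask(f,(45,80,30),(85,255,255),b); st(n+' green rim',f,g,105,130)
    r=mask(f,(0,120,80),(8,255,255),b)|mask(f,(172,120,80),(180,255,255),b)
    st(n+' red hi',f,r,75,100); st(n+' red lo',f,r,15,60)
    y=mask(f,(20,100,80),(35,255,255),b); st(n+' yellow',f,y,5,60)
    # plate by height
    k=np.zeros(f['z_map'].shape,np.uint8); k[b[1]-5:b[3]+5,b[0]-5:b[2]+5]=1
    st(n+' plate',f,k,8,16)
for n,f,b in (('T',T,(232,212,268,252)),('S',S,(310,128,345,205))):
    k=np.zeros(f['z_map'].shape,np.uint8); k[b[1]:b[3],b[0]:b[2]]=1
    st(n+' holder',f,k,58,70); st(n+' brush upper',f,k,120,215); st(n+' brush top',f,k,185,215)
E
```

```text
T green rim 121 mean [658.6  30.5 115.2] min [623.  -3. 105.] max [698.  68. 126.] rect [659.7  33. ] [71.  71.8] 46.3
T red hi 95 mean [529.2  57.8  86.9] min [519.  33.  78.] max [539.  82.  96.] rect [529.5  57.8] [51.4 15.2] 77.7
T red lo 50 mean [549.4  73.7  36.9] min [518.  35.  25.] max [563.  98.  60.] rect [540.7  66.5] [70.  34.2] 79.3
T yellow 19 mean [539.1 118.8  36. ] min [535. 109.  16.] max [544. 127.  44.] rect [539.1 118.7] [17.9  7.8] 80.8
T plate 2470 mean [580.4  48.4  11.7] min [400. -88.   8.] max [779. 214.  16.] rect [588.5  61. ] [377.1 296. ] 2.1
S green rim 281 mean [663.1  26.2 112.1] min [626. -10. 105.] max [700.  65. 119.] rect [662.8  27.2] [74.3 72.7] 17.5
S red hi 124 mean [531.1  49.   85.1] min [521.  25.  75.] max [542.  80.  91.] rect [531.4  52.5] [54.  14.3] 82.6
S red lo 102 mean [541.1  48.9  37.5] min [521.  24.  20.] max [565.  96.  59.] rect [548.6  58.1] [82.5 17.5] 59.1
S yellow 2 mean [542.6 125.7  35.4] min [541. 126.  35.] max [544. 126.  36.] rect [542.6 125.7] [2.6 0. ] 179.7
S plate 3086 mean [565.5  28.1  11. ] min [443. -56.   8.] max [732. 140.  16.] rect [588.4  41.8] [153.6 270.5] 79.0
T holder 83 mean [533.2 306.1  63.9] min [508. 284.  58.] max [562. 340.  70.] rect [533.9 310.1] [48.9 53.2] 54.1
T brush upper 73 mean [533.2 309.9 183.6] min [525. 303. 122.] max [544. 321. 213.] rect [534.1 311.8] [18.  19.1] 87.0
T brush top 48 mean [534.1 311.9 200.6] min [525. 303. 185.] max [544. 321. 213.] rect [534.4 312. ] [17.5 18.5] 87.0
S holder 140 mean [535.9 298.6  62.9] min [510. 279.  58.] max [564. 331.  70.] rect [537.  304.8] [54.2 52. ] 2.3
S brush upper 215 mean [535.3 302.9 165.7] min [526. 295. 120.] max [545. 318. 205.] rect [535.4 305.5] [20.2 20.5] 21.4
S brush top 62 mean [535.2 304.1 196.2] min [527. 295. 185.] max [545. 318. 205.] rect [535.8 306.4] [18.4 19.2] 21.5
```

Request:
step_arm(moves="1 50 -38 20 0; 1 90 -68 40 0; 1 130 -98 40 0; 1 170 -128 40 0; 1 210 -160 40 0; 1 250 -190 40 0; 1 290 -220 40 0; 1 330 -252 40 0")

```text
clock: 0.9
ee_pos: [458.2, 367.9, 271.1]
orientation: [-0.363, -3.12, 0.0]
force: [0.5, 0.2, -0.7]
gripper_width: 85.2
grasp_force: 0.0
```

Request:
step_arm(moves="1 40 -30 0 0; 1 61 -47 0 0; 1 61 -47 0 0; 1 61 -47 0 0; 1 61 -47 0 0; 1 61 -47 0 0; 1 61 -47 0 0; 1 61 -47 0 0")

```text
clock: 1.7
ee_pos: [517.5, 322.9, 271.4]
orientation: [-0.362, -3.121, -0.0]
force: [0.5, 0.3, -0.1]
gripper_width: 85.3
grasp_force: 0.0
```

Run:
```python
from h import *
s=readout.observe(); print(s['clock'],np.round(s['ee_pos'],1),np.round(s['qpos'],2),np.round(s['force'],2))
f=grab('wrist'); np.save('w1.npy',f,allow_pickle=True); cv2.imwrite('pics/w1.png',f['color']); print(-f['R'].T@f['t'], (f['z_map']>0).mean())
```

```text
1.7 [517.5 322.9 271.4] [-0.81  0.28  0.22  1.45 -0.06  1.41  0.75] [ 0.51  0.26 -0.05]
[443.88890667 339.84370559 413.87343578] 0.9958528645833333
```

View pics/w1.png

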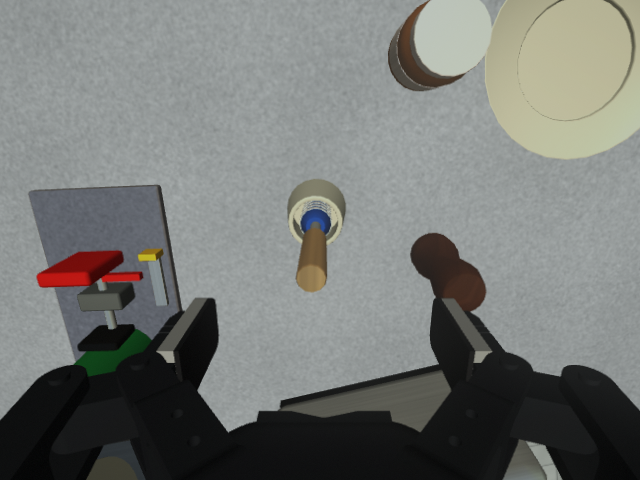

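The wrist view shows the brush top at (312,277), the holder rim at (316,218), the red bar at (80,268), the index tip at (140,276) and the marker at (150,255).

Run:
```python
from h import *
f=np.load('w1.npy',allow_pickle=True).item()
def st(name,m,zlo,zhi):
    P,uv=cloud(f,m); k=(P[:,2]>zlo)&(P[:,2]<zhi); Q=P[k]
    (c,r)=cv2.minEnclosingCircle(Q[:,:2].astype(np.float32)); R=cv2.minAreaRect(Q[:,:2].astype(np.float32))
    print(name,len(Q),Q.mean(0).round(1),'zmax',Q[:,2].max().round(1),'circ',np.round(c,1),round(r,1),'rect',np.round(R[0],1),np.round(R[1],1),round(R[2],1))
k=np.zeros((480,640),np.uint8); k[170:295,280:360]=1
st('top',k,199,208); st('upper',k,125,195); st('rim',k,62,68)
b=(20,180,190,310)
r=mask(f,(0,120,80),(8,255,255),b)|mask(f,(172,120,80),(180,255,255),b)
st('bar',r,82,92); st('index',r,26,40)
st('mark',mask(f,(20,100,80),(35,255,255),b),34,42)
k[:]=0;k[180:300,25:180]=1; st('plate',k,10,14)
```

```text
top 714 [534.2 310.4 202.5] zmax 204.7 circ [535.2 310.1] 10.0 rect [534.7 310.2] [19.1 19.1] 29.5
upper 801 [528.1 312.6 164.3] zmax 195.0 circ [534.5 310.4] 9.8 rect [530.1 311.6] [19.7  9.6] 75.1
rim 674 [530.8 311.3  64.6] zmax 67.6 circ [536.5 309.4] 27.2 rect [534.6 310. ] [53.7 50.1] 72.9
bar 814 [529.4  58.2  86.8] zmax 89.5 circ [531.7  56.8] 26.6 rect [530.2  57.1] [52.6 15.8] 79.0
index 492 [545.2  72.4  33. ] zmax 39.9 circ [541.3  66.4] 37.9 rect [542.   66.4] [69.8 34.3] 77.3
mark 130 [539.8 117.8  37.5] zmax 39.7 circ [539.3 117.1] 10.7 rect [539.9 117. ] [20.7  7.6] 77.3
plate 9739 [505.5  65.4  11.7] zmax 14.0 circ [524.6  58.7] 101.1 rect [523.1  57.7] [150.8 140.1] 78.3
```

Request:
step_arm(moves="1 17.5 -13 -20 0; 1 17.5 -13 -55 0; 1 17.5 -13 -90 0; 1 17.5 -13 -115 0; 1 17.5 -13 -120 0; 1 17.5 -13 -120 0; 0.1 17.5 -13 -120 0; 0 17.5 -13 -120 0")

```text
clock: 2.55
ee_pos: [536.2, 309.9, 153.2]
orientation: [0.363, 3.119, 0.003]
force: [0.3, -0.5, -0.3]
gripper_width: 59.1
grasp_force: 0.0
```

Request:
step_arm(moves="0 0 0 0 0; 0 0 0 0 0; 0 0 0 0 0; 0 0 0 0 0; 0 0 0 0 0; 0 0 0 0 0; 0 0 0 0 0; 0 0 0 0 0")

```text
clock: 3.35
ee_pos: [535.8, 309.6, 151.9]
orientation: [0.363, 3.12, 0.001]
force: [-0.5, 0.3, 5.3]
gripper_width: 18.6
grasp_force: 58.6
```

Request:
step_arm(moves="0 0 0 25 0; 0 0 0 60 0; 0 0 0 100 0; 0 0 0 138 0; 0 18 -40 138 -8; 0 36 -80 138 -16; 0 54 -120 138 -24; 0 72 -160 138 -32")

```text
clock: 4.15
ee_pos: [607.6, 147.6, 288.9]
orientation: [-1.217, -2.896, 0.001]
force: [0.1, 1.7, -1.7]
gripper_width: 18.4
grasp_force: 58.8
```

Run:
```python
from h import *
s=readout.observe(); print(s['clock'],np.round(s['ee_pos'],1),np.round(s['qpos'],2),np.round(s['force'],2),s['gripper_width'])
f=grab('wrist'); np.save('w2.npy',f,allow_pickle=True); cv2.imwrite('pics/w2.png',f['color'])
```

```text
4.15 [607.6 147.6 288.9] [-0.62  0.32  0.4   1.39 -0.12  1.46  0.55] [ 0.11  1.71 -1.71] 18.39615575116018
```

View pics/w2.png

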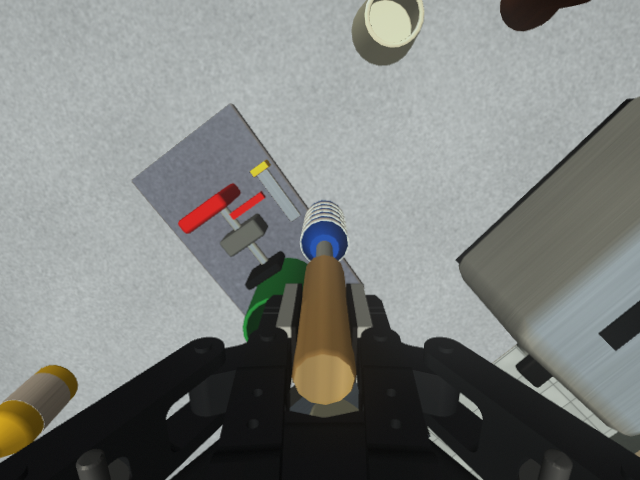

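The brush is held between the pads, running from its wooden top at (325,378) to its bristle end at (324,210). The empty holder is at (388,22) and the tumbler rim, partly hidden, at (270,310).

Run:
```python
from h import *
f=np.load('w2.npy',allow_pickle=True).item()
k=np.zeros((480,640),np.uint8); k[190:410,285:365]=1
P,uv=cloud(f,k)
d=np.hypot(P[:,0]-607.6,P[:,1]-147.6); P=P[(d<40)&(P[:,2]>130)]
for a in range(135,350,15):
    Q=P[(P[:,2]>=a)&(P[:,2]<a+15)]
    if len(Q)>20:
        c,r=cv2.minEnclosingCircle(Q[:,:2].astype(np.float32)); print(a,len(Q),Q.mean(0).round(1),np.round(c,1),round(r,1))
print(P[:,2].min(),P[:,2].max())
```

```text
150 140 [598.4 156.6 159.9] [605.5 149.9] 15.4
165 146 [598.8 156.9 173.1] [605.5 150. ] 15.3
180 197 [598.6 156.9 186.7] [604.6 150.6] 15.1
195 339 [600.1 155.4 203.6] [607.3 147.8] 15.8
210 1301 [604.2 151.1 216.2] [607.3 148. ] 15.7
225 138 [604.7 150.7 232.6] [606.9 148.2] 5.0
240 43 [604.3 151.  242.1] [605.3 149.7] 4.2
255 339 [601.9 153.4 264.1] [607. 148.] 10.0
270 516 [601.9 153.4 277.7] [606.9 148. ] 10.0
285 961 [601.3 153.9 293.9] [600.  155.1] 15.9
300 1571 [601.4 154.3 307.8] [600.1 155.6] 15.6
315 2272 [602.2 153.3 323.3] [606.8 148.5] 17.0
330 4156 [605.3 149.9 337.8] [607.2 148.1] 17.0
345 234 [601.9 156.9 352.6] [600.9 154.7] 12.3
148.2799147533689 365.73467471398277
```

Request:
step_arm(moves="0 18 -40 0 -8; 0 36 -80 0 -16; 0 53.5 -116.5 0 -24; 0 53.5 -116.5 0 -32; 0 53.5 -116.5 0 -40; 0 53.5 -116.5 0 -48; 0 53.5 -116.5 0 -55; 0 53.5 -116.5 0 -55")

```text
clock: 5.0
ee_pos: [660.7, 33.1, 288.6]
orientation: [-2.413, -2.012, 0.002]
force: [-0.5, 0.5, -0.9]
gripper_width: 18.4
grasp_force: 58.9
```

Request:
step_arm(moves="0 0.3 -2 0 0; 0 0.3 -2 -25 0; 0 0.3 -2 -50 0; 0 0.3 -2 -75 0; 0 0.3 -2 -100 0; 0 0.3 -2 -116 0; 0 0.3 -2 -122 0; 0 0.3 -2 -122 0")

```text
clock: 5.8
ee_pos: [661.1, 30.8, 167.0]
orientation: [-2.41, -2.015, 0.001]
force: [-0.3, 0.5, -0.7]
gripper_width: 18.6
grasp_force: 58.9
```

Request:
step_arm(moves="0 0 0 -1 0; 0 0 0 -1 0; 0 0 0 -2 0; 0 0 0 -2 0; 0 0 0 -3 0; 0 0 0 -3 0; 0 0 0 -3 0; 0 0 0 -3 0")

```text
clock: 6.6
ee_pos: [661.3, 30.9, 164.3]
orientation: [2.411, 2.013, 0.0]
force: [0.0, 0.3, -1.1]
gripper_width: 18.7
grasp_force: 58.9
```

Request:
step_arm(moves="0 0 0 -0.5 0; 0 0 0 -1 0; 0 0 0 -1.5 0; 0 0 0 -2 0; 0 0 0 -2.5 0; 0 0 0 -2.5 0; 0 0 0 -2.5 0; 0 0 0 -2.5 0")

```text
clock: 7.4
ee_pos: [661.3, 30.9, 162.1]
orientation: [2.411, 2.013, 0.001]
force: [-0.9, 0.1, 2.3]
gripper_width: 18.7
grasp_force: 59.1
```

Request:
step_arm(moves="0 0 0 -0.5 0; 0 0 0 -1 0; 0 0 0 -1 0; 0 0 0 -1 0; 0 0 0 -1 0; 0 0 0 -1 0; 0 0 0 -1 0; 0 0 0 -1 0")

```text
clock: 8.2
ee_pos: [661.7, 30.9, 162.0]
orientation: [2.411, 2.013, 0.002]
force: [-2.1, 0.5, 8.4]
gripper_width: 18.6
grasp_force: 59.9
```

Request:
step_arm(moves="0 0 0 10 0; 0 0 0 30 0; 0 0 0 44 0; 0 0 0 49 0; 0 0 0 49 0; 0 0 0 49 0; 0 0 0 49 0; 0 0 0 49 0")

```text
clock: 9.0
ee_pos: [661.0, 30.9, 209.1]
orientation: [-2.411, -2.013, 0.001]
force: [0.2, 0.5, -1.3]
gripper_width: 18.7
grasp_force: 58.8
```

Request:
step_arm(moves="0 0 0 -15 0; 0 0 0 -30 0; 0 0 0 -41 0; 0 0 0 -45 0; 0 0 0 -47 0; 0 0 0 -48 0; 0 0 0 -49 0; 0 0 0 -49 0")

```text
clock: 9.8
ee_pos: [661.6, 30.9, 162.0]
orientation: [2.411, 2.013, 0.002]
force: [-2.7, -0.6, 3.8]
gripper_width: 18.8
grasp_force: 59.6
```

Bottom touched again. Up and out, then back over the holder.

Request:
step_arm(moves="0 0 0 0 0; 0 0 0 15 0; 0 0 0 45 0; 0 0 0 80 0; 0 0 0 115 0; 0 0 0 128 0; 0 0 0 128 0; 0 0 0 128 0")

```text
clock: 10.6
ee_pos: [661.0, 30.9, 287.7]
orientation: [-2.411, -2.013, 0.001]
force: [-0.1, 0.9, -1.4]
gripper_width: 18.9
grasp_force: 58.9
```

Request:
step_arm(moves="0 -15 35 0 0; 0 -30 70 0 0; 0 -47 105 0 0; 0 -63 140 0 0; 0 -79 175 0 0; 0 -95 210 0 0; 0 -111 245 0 0; 0 -126 279 0 0")

```text
clock: 11.4
ee_pos: [533.5, 311.2, 286.8]
orientation: [-2.411, -2.014, 0.005]
force: [1.2, -0.2, -1.0]
gripper_width: 18.6
grasp_force: 58.9
```

Request:
step_arm(moves="0 0 0 0 0; 0 0 0 0 0; 0 0 0 0 0; 0 0 0 0 0; 0 0 0 0 0; 0 0 0 0 0; 0 0 0 0 0; 0 0 0 0 0")

```text
clock: 12.2
ee_pos: [535.3, 309.7, 288.9]
orientation: [2.412, 2.013, 0.0]
force: [0.1, -0.8, -0.9]
gripper_width: 18.4
grasp_force: 58.9
```

Run:
```python
from h import *
s=readout.observe(); print(s['clock'],np.round(s['ee_pos'],1),np.round(s['qpos'],2),np.round(s['force'],2))
f=grab('wrist'); np.save('w3.npy',f,allow_pickle=True); cv2.imwrite('pics/w3.png',f['color'])
k=np.ones((480,640),np.uint8)
P,uv=cloud(f,k); x,y=s['ee_pos'][:2]
d=np.hypot(P[:,0]-x,P[:,1]-y)
for a,b in ((143,155),(155,170),(195,222),(255,283)):
    Q=P[(P[:,2]>=a)&(P[:,2]<b)&(d<30)]
    if len(Q)>5: print(a,len(Q),np.round(cv2.minEnclosingCircle(Q[:,:2].astype(np.float32)),1) if 0 else [np.round(v,1) for v in cv2.minEnclosingCircle(Q[:,:2].astype(np.float32))])
Q=P[(P[:,2]>62)&(P[:,2]<68)&(np.hypot(P[:,0]-535,P[:,1]-310)<35)]
if len(Q): print('rim',len(Q),cv2.minEnclosingCircle(Q[:,:2].astype(np.float32)))
```

```text
12.2 [535.3 309.7 288.9] [-0.98  0.31  0.49  1.41 -0.15  1.45 -0.67] [ 0.06 -0.82 -0.89]
143 22 [array([538.6, 321.2]), np.float64(9.4)]
155 146 [array([536.4, 313.5]), np.float64(15.2)]
195 1616 [array([535.6, 310.4]), np.float64(15.8)]
255 778 [array([535.5, 310.5]), np.float64(10.0)]
rim 543 ((536.222900390625, 309.83319091796875), 27.134002685546875)
```

View pics/w3.png

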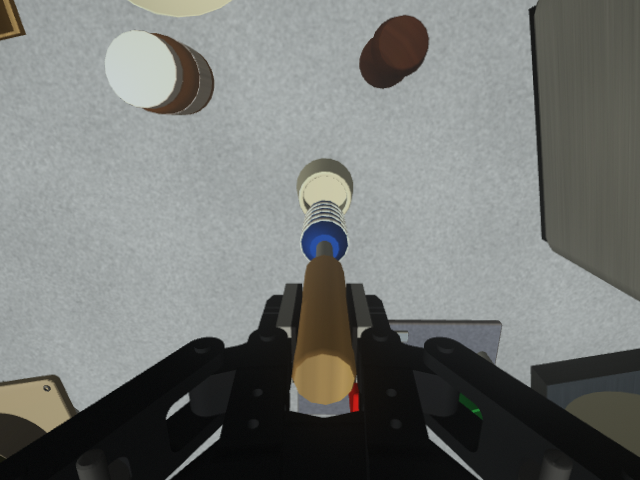

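The brush hangs upright right over the holder, whose rim is at (325,188), in line with the brush.

Request:
step_arm(moves="0 0.5 0 -30 0; 0 0.5 0 -60 0; 0 0.5 0 -80 0; 0 0.5 0 -100 0; 0 0.5 0 -115 0; 0 0.5 0 -127 0; 0 0.5 0 -132 0; 0 0.5 0 -132 0")

```text
clock: 13.05
ee_pos: [535.7, 309.8, 156.5]
orientation: [2.411, 2.013, -0.001]
force: [-0.4, -0.3, 0.4]
gripper_width: 18.5
grasp_force: 59.0
```

Request:
step_arm(moves="0 0 0 -1 0; 0 0 0 -2 0; 0 0 0 -3 0; 0 0 0 -4 0; 0 0 0 -5 0; 0 0 0 -5 0; 0 0 0 -5 0; 0 0 0 -5 0")

```text
clock: 13.85
ee_pos: [535.9, 309.9, 152.0]
orientation: [2.411, 2.013, 0.001]
force: [0.6, -0.7, 1.1]
gripper_width: 18.5
grasp_force: 59.1
```

Request:
step_arm(moves="0 0 0 -0.5 0; 0 0 0 -0.7 0; 0 0 0 -0.7 0; 0.6 0 0 -0.5 0; 0.8 0 0 -0.5 0; 0.8 0 0 -0.5 0; 0.8 0 0 -0.5 0; 0.8 0 0 -0.5 0")

```text
clock: 14.65
ee_pos: [535.7, 309.8, 151.2]
orientation: [2.411, 2.013, -0.0]
force: [0.1, -0.8, 0.3]
gripper_width: 68.6
grasp_force: 0.0
```

Request:
step_arm(moves="0.8 0 0 0 0; 0.8 0 0 10 0; 0.8 0 0 40 0; 0.8 0 0 80 0; 0.8 0 0 100 0; 0.8 0 0 100 0; 0.8 0 0 100 0; 0.8 0 0 100 0")

```text
clock: 15.45
ee_pos: [535.3, 309.7, 250.4]
orientation: [-2.411, -2.013, 0.002]
force: [0.1, 0.3, -0.4]
gripper_width: 68.3
grasp_force: 0.0
```

Run:
```python
from h import *
s=readout.observe(); print(s['clock'],np.round(s['ee_pos'],1),s['gripper_width'],np.round(s['force'],2))
f=grab('wrist'); cv2.imwrite('pics/w4.png',f['color'])
P,uv=cloud(f); d=np.hypot(P[:,0]-535,P[:,1]-310)
for a,b in ((62,68),(125,195),(198,209)):
    Q=P[(P[:,2]>=a)&(P[:,2]<b)&(d<40)]
    if len(Q)>5: print(a,len(Q),Q[:,2].max(),cv2.minEnclosingCircle(Q[:,:2].astype(np.float32)))
```

```text
15.45 [535.3 309.7 250.4] 68.30220549707131 [ 0.06  0.33 -0.44]
62 750 66.85912891187027 ((536.0576782226562, 309.75299072265625), 27.125675201416016)
125 824 194.9589174051735 ((536.6403198242188, 311.0115966796875), 10.004888534545898)
198 918 204.8498405322684 ((536.6507568359375, 310.84765625), 10.056266784667969)
```

Request:
step_arm(moves="0.8 0 -40 0 0; 0.8 -1 -80 0 0; 0.8 -2 -120 0 0; 0.8 -3 -155 -10 0; 0.8 -4 -190 -25 0; 0.8 -5 -225 -40 0; 0.8 -5 -253 -50 0; 0.8 -5 -253 -50 0")

```text
clock: 16.3
ee_pos: [529.5, 52.0, 199.6]
orientation: [-2.418, -2.006, 0.005]
force: [1.1, 0.1, 1.1]
gripper_width: 68.3
grasp_force: 0.0
```

Request:
step_arm(moves="0.8 0 0 0 0; 0.8 0 0 0 0; 0.8 0 0 0 0; 0.8 0 0 0 0; 0.8 0 0 0 0; 0.8 0 0 0 0; 0.8 0 0 0 0; 0.8 0 0 0 0")

```text
clock: 17.1
ee_pos: [530.7, 56.9, 201.3]
orientation: [2.412, 2.013, 0.0]
force: [0.6, -0.4, -0.0]
gripper_width: 68.1
grasp_force: 0.0
```

Run:
```python
from h import *
s=readout.observe(); print(s['clock'],np.round(s['ee_pos'],1),np.round(s['orientation'],3),np.round(s['qpos'],2))
f=grab('wrist'); np.save('w5.npy',f,allow_pickle=True); cv2.imwrite('pics/w5.png',f['color'])
print(-f['R'].T@f['t'])
b=(0,0,640,480)
r=mask(f,(0,120,80),(8,255,255),b)|mask(f,(172,120,80),(180,255,255),b)
def st(name,m,zlo,zhi):
    P,uv=cloud(f,m); k=(P[:,2]>zlo)&(P[:,2]<zhi)&(np.hypot(P[:,0]-535,P[:,1]-80)<100); Q=P[k]
    if len(Q)<5: print(name,len(Q));return
    R=cv2.minAreaRect(Q[:,:2].astype(np.float32))
    print(name,len(Q),Q.mean(0).round(1),'rect',np.round(R[0],1),np.round(R[1],1),round(R[2],1),'px',uv[k].min(0),uv[k].max(0))
st('bar',r,84,92); st('index',r,31,38); st('mark',mask(f,(20,100,80),(35,255,255),b),34,42)
k=np.ones((480,640),np.uint8); st('all12',k,10,14)
```

```text
17.1 [530.7  56.9 201.3] [2.412 2.013 0.   ] [-0.75  0.16  0.62  1.77 -0.1   1.24 -0.28]
[544.12395371 130.9299711  343.8043809 ]
bar 1422 [531.1  57.2  87.3] rect [531.2  56.1] [52.5 15.2] 79.1 px [314 193] [335 262]
index 520 [556.1  77.   33.9] rect [545.   78.5] [43.2 32.9] 79.6 px [316 158] [355 208]
mark 254 [540.1 117.2  37.8] rect [540.1 117.1] [19.8  7.4] 79.7 px [317 126] [326 151]
all12 20223 [532.8  65.9  11.8] rect [541.8  54.2] [149.1 176.6] 79.0 px [238 121] [434 279]
```

View pics/w5.png

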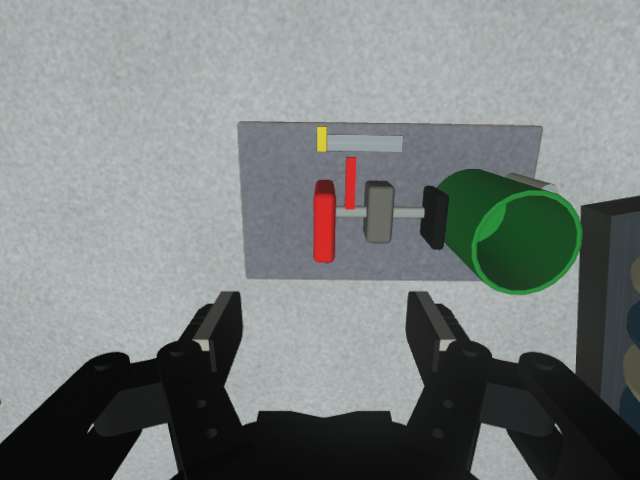

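The bar is at (325,222), the index arm at (351,182), the marker at (321,139), and the tumbler still stands against its posts.

Request:
step_arm(moves="0.8 0.3 0 -30 0; 0.8 0.3 0 -65 0; 0.8 0.3 0 -100 0; 0.8 0.3 0 -125 0; 0.8 0.3 0 -140 0; 0.8 0.3 0 -146 0; 0.8 0.3 0 -146 0; 0.8 0.3 0 -146 0")

```text
clock: 17.95
ee_pos: [531.9, 57.0, 56.5]
orientation: [2.411, 2.013, 0.003]
force: [0.6, 0.3, 0.3]
gripper_width: 68.4
grasp_force: 0.0
```

```bash
cat > gap.py <<'E'
from h import *
import sys
def gap(f,a=-10.8):
    u=np.array([np.cos(np.radians(a)),np.sin(np.radians(a))]); v=np.array([-u[1],u[0]])
    r=mask(f,(0,120,80),(8,255,255))|mask(f,(172,120,80),(180,255,255))
    y=mask(f,(20,100,80),(35,255,255))
    out={}
    for n,m,z in (('index',r,34),('mark',y,38)):
        P,uv=cloud(f,m); k=(abs(P[:,2]-z)<1.6)&(np.hypot(P[:,0]-535,P[:,1]-90)<70)
        W=plane(f,uv[k],z)[:,:2]; U=W@u; V=W@v
        if len(U)<8: print(n,len(U)); continue
        lo,hi=np.percentile(U,[3,97])
        out[n]=(lo+hi)/2; print(n,len(U),'U %.1f..%.1f mid %.2f med %.2f V %.1f..%.1f'%(lo,hi,out[n],np.median(U),V.min(),V.max()))
    return out
if __name__=='__main__':
    for n in sys.argv[1:]:
        f=np.load(n,allow_pickle=True).item() if n.endswith('npy') else grab(n)
        o=gap(f); print(n, o.get('index',0)-o.get('mark',0))
E
python3 gap.py w5.npy; python3 -c "
from h import *
s=readout.observe();print(s['ee_pos'],s['force'])"
```

```text
index 489 U 529.0..536.8 mid 532.89 med 532.78 V 158.0..200.7
mark 243 U 505.0..512.3 mid 508.62 med 508.94 V 206.5..226.2
w5.npy 24.276266254793484
[531.89447972  56.99119588  56.46430104] [0.56562811 0.29822175 0.33922545]
```

Request:
step_arm(moves="0.5 0 0 0 0; 0.3 0 0 0 0; 0.2 0 0 0 0; 0 0 0 0 0; 0 0 0 0 0; 0 0 0 0 0; 0 0 0 0 0; 0 0 0 0 0")

```text
clock: 18.75
ee_pos: [531.2, 57.0, 55.8]
orientation: [-2.412, -2.013, -0.001]
force: [-2.5, -0.4, 5.8]
gripper_width: 15.2
grasp_force: 58.7
```

Request:
step_arm(moves="0 -3 0.6 0 0; 0 -6 1.1 0 0; 0 -10 1.9 0 0; 0 -14 2.7 0 0; 0 -18 3.4 0 0; 0 -21.6 4.1 0 0; 0 -21.6 4.1 0 0; 0 -21.6 4.1 0 0")

```text
clock: 19.55
ee_pos: [510.8, 60.9, 55.8]
orientation: [2.411, 2.011, 0.004]
force: [7.2, -0.9, -2.6]
gripper_width: 15.6
grasp_force: 58.6
```

Run:
```python
from gap import *
s=readout.observe();print(np.round(s['ee_pos'],1),np.round(s['force'],1))
for n in ('wrist','top'):
    f=grab(n); cv2.imwrite(f'pics/{n}6.png',f['color']); 
    try: o=gap(f); print(n,o['index']-o['mark'])
    except Exception as e: print(n,e)
    if n=='wrist': im=f['color']
cv2.imwrite('pics/w6.png',im)
```

```text
[510.8  60.9  55.8] [ 7.2 -0.9 -2.6]
index 1589 U 493.3..516.0 mid 504.65 med 512.04 V 157.4..201.2
mark 838 U 504.5..512.0 mid 508.26 med 508.30 V 206.3..225.8
wrist -3.611483959251075
top OpenCV(4.12.0) /io/opencv/modules/calib3d/src/undistort.dispatch.cpp:347: error: (-215:Assertion failed) CV_IS_MAT(_src) && CV_IS_MAT(_dst) && (_src->rows == 1 || _src->cols == 1) && (_dst->rows == 1 || _dst->cols == 1) && _src->cols + _src->rows - 1 == _dst->rows + _dst->cols - 1 && (CV_MAT_TYPE(_src->type) == CV_32FC2 || CV_MAT_TYPE(_src->type) == CV_64FC2) && (CV_MAT_TYPE(_dst->type) == CV_32FC2 || CV_MAT_TYPE(_dst->type) == CV_64FC2) in function 'cvUndistortPointsInternal'
```

View pics/w6.png

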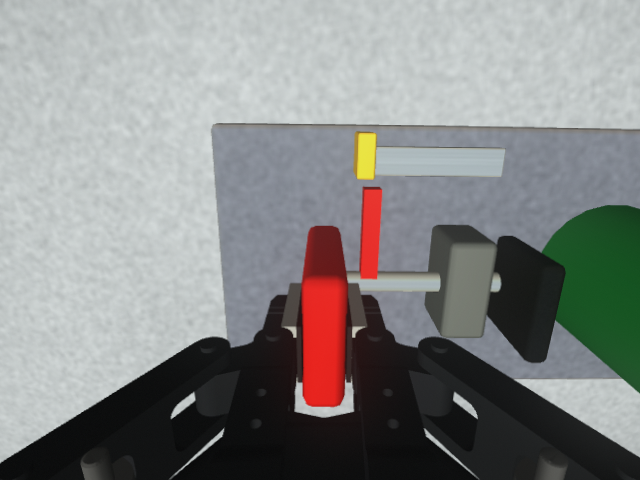

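The index arm is at (372,190) at its tip and the marker's top face is at about (367,155), so a few millimetres are left. The bar's side polluted the index mask; I'll restrict it to the tip end.

```bash
cat > g2.py <<'E'
from h import *
f=grab('wrist'); s=readout.observe(); print(s['clock'],np.round(s['ee_pos'],1),np.round(s['force'],1),s['gripper_width'])
u=np.array([np.cos(np.radians(-10.8)),np.sin(np.radians(-10.8))]); v=np.array([-u[1],u[0]])
r=mask(f,(0,120,80),(8,255,255))|mask(f,(172,120,80),(180,255,255)); y=mask(f,(20,100,80),(35,255,255))
for n,m,z,a,b in (('index',r,34,182,204),('mark',y,38,205,227)):
    P,uv=cloud(f,m); k=abs(P[:,2]-z)<1.8; W=plane(f,uv[k],z)[:,:2]; U,V=W@u,W@v; q=(V>a)&(V<b)&(abs(U-510)<15); U,V=U[q],V[q]
    c=np.polyfit(V,U,1); print(n,len(U),np.percentile(U,[2,50,98]).round(2),'slope deg',np.degrees(c[0]).round(2))
E
python3 g2.py
```

```text
19.7 [511.   60.9  55.9] [ 7.5 -1.2 -2.4] 14.974952894218694
index 724 [508.37 512.29 516.24] slope deg 0.16
mark 853 [504.38 508.24 512.06] slope deg 0.21
```

Request:
step_arm(moves="0 -1 0.2 0 0; 0 -2 0.4 0 0; 0 -3 0.6 0 0; 0 -4 0.8 0 0; 0 -4 0.8 0 0; 0 -4 0.8 0 0; 0 -4 0.8 0 0; 0 -4 0.8 0 0")

```text
clock: 20.5
ee_pos: [507.1, 61.7, 55.9]
orientation: [2.41, 2.011, 0.005]
force: [8.9, -0.1, -3.4]
gripper_width: 15.3
grasp_force: 58.5
```

```bash
python3 g2.py
```

```text
20.55 [507.   61.7  55.9] [ 8.  -1.3 -3. ] 15.010732338690735
index 715 [504.46 508.37 512.31] slope deg 0.41
mark 860 [504.31 508.19 512.07] slope deg 0.1
```

Request:
step_arm(moves="0 -0.2 0 0 0; 0 -0.2 0 0 0; 0 -0.2 0 0 0; 0 -0.2 0 0 0; 0 -0.2 0 0 0; 0 -0.2 0 0 0; 0 -0.2 0 0 0; 0 -0.2 0 0 0")

```text
clock: 21.35
ee_pos: [506.9, 61.7, 55.9]
orientation: [2.41, 2.011, 0.005]
force: [8.4, -0.9, -3.5]
gripper_width: 15.3
grasp_force: 58.5
```

```bash
python3 g2.py; python3 -c "
from h import *
f=grab('side'); cv2.imwrite('pics/s7.png',f['color'])"
```

```text
21.4 [506.9  61.7  55.8] [ 8.6  0.1 -3.7] 15.536253211012772
index 719 [504.3  508.23 512.16] slope deg 0.4
mark 853 [504.4  508.19 512.02] slope deg 0.03
```

View pics/s7.png

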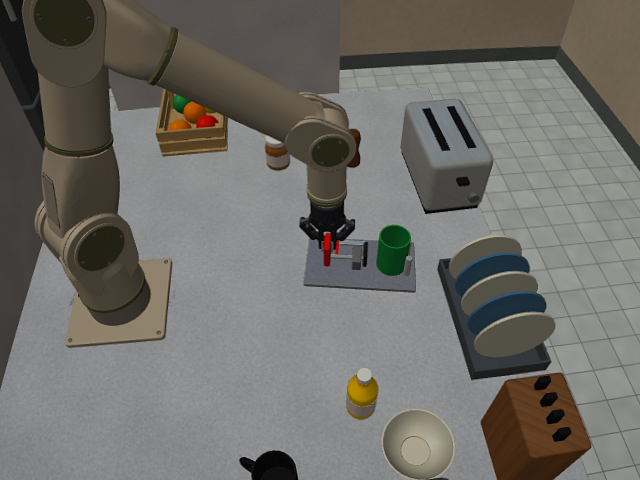

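The tumbler stands in place at (394,250), the jaw is clear of it at (365,254), and the gripper holds the handle at (327,248). The index and marker agree to 0.1 mm.

```bash
python3 -c "
from cell import bot
print(bot.sign_off())"
```

```text
the job is handed in; nothing more can be done
None
```

The job is handed in at about 21 s: I scrubbed the tumbler, stood the brush back in its holder, and the gripper is holding the clamp open with its index within about 0.1 mm of the marker by camera; the tumbler is still standing in its place, and no verdict was shown.

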